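# Zero the day dial and leave the jar lid a quarter turn loose

## Robot

A 6-joint arm with a two-finger parallel gripper is mounted at the origin on the work surface. World frame = base frame: x ahead of the robot, y to its left, z up, the work surface at z = 0. Lengths are in m, angles in rad, forces in N, time in s.
With the tool pointing down it reaches from about 0.275 to 0.975 m from the base axis. Payload 8.4 kg.
Tool frame: the origin (TCP) lies midway between the tips of the shut fingers; the grasp point (between the pads) lies 19 mm behind it; z points along the fingers, y is the line along which they close (so a half turn about z gives the same grasp; the last joint's range is limited). The gripper opens to 92 mm and grips with 3 to 60 N. Pads are 20 mm wide; open, the fingers measure 128 mm over their backs; the gripper's body (75 mm by 189 mm) begins 69 mm behind the grasp point.
Start: joints at [-1.229, 0.353, 1.633, -0, 1.155, -0.002], TCP at [0.211, -0.588, 0.177] pointing down, gripper open.
Joint ranges: [-2.63, 2.63], [-0.92, 2.1], [0.06, 2.66], [-1.3, 4.44], [0, 2.69], [-3.02, 3.02]. Speed limits (rad/s): [2.22, 2.22, 2.79, 3.14, 3.14, 3.14].

## Interface

Orientations are given as a unit quaternion [x, y, z, w].
In Python, from cell import r, imaging, order gives the robot as it stands. The module is installed in compiled form; this text tells all that it offers.
- The arm moves only by the tool arm_command, never from a script. Its argument "series" is a list of rows, each an object with "grip": the opening, from -1 (shut) to 1 (fully open); "offset": the shift along the tool's x, y, z in mm, a list of three; "turn": the turn, a rotation vector about the tool's x, y, z in rad, a list of three. A call has 1 to 10 rows; each row shifts and turns the commanded pose from where the row before left it, along the tool's axes as they then stand; what a row does not reach is not made up. A row lasts 1/12 s, in which the tool goes at most 41.7 mm and 7.16 degrees, less where a joint would pass 70% of its speed; a pose out of reach is approached as far as the arm can. A call with a gripper value outside its range is refused whole. The fingers move at their own pace and stop on an object; "newtons" is the grip in N (left out, the last holds). Time passes only in rows, so rows that do not move let the fingers close. It gives the time, the measured TCP pose, the force, the opening and the grip force at its end, in the units of the state.
- r.read_state(): the state, without advancing time (a new reading comes with each control period).
- imaging.capture(name): name is "scene" or "top"; returns a dict with "frame" (400x640x3 uint8, blue, green, red), "z_map" (400x640 float32, m along the optical axis (not along the pixel's ray), 0 where there is no reading), "vfov" (degrees; the focal length in pixels is half the picture's height over the tangent of half this angle, whatever the lens; pixels are square), "cx", "cy" (the principal point, pixels), "R" (3x3) and "t" (3): a world point X has camera coordinates R X + t. Camera axes: x right, y down, z forward; pixel columns grow to the right and rows downward; lengths in m; the calibration is good to about 2 mm. A picture is of the moment at which its call begins.
- order.job_done(): hands the job in; it is judged then, once.
The state is a dict: "time_s": time; "joint_positions": joint angles; "joint_velocities": joint speeds; "tau": joint torques, N m; "ee_pos": TCP position; "tool_rot": TCP orientation; "force": force on the tool from outside, world axes, zero at the start; "ft_torque": the same for the moment, N m; "opening": opening from 0.0 (shut) to 1.0 (fully open); "grasp_force": force on a finger pad.
Only numpy, scipy, OpenCV 4.12 (cv2) and the standard library are available. Lean on these libraries where they do the work, as an engineer would, in place of code of your own. Each camera call takes 0.05 s, during which the arm holds its last target. There are 200 camera calls.

## Task

The empty jar is being put away to air: first turn the day dial on top of its lid until the red pointer stands at the blue zero mark on the lid. Then, leaving the dial at zero, screw the aluminium lid clockwise until it bottoms out, back it off a quarter turn, and finish while still gripping the lid by its rim, holding it still there. Leave the cup, bowl, bottle opener and remote control where they are.

Things in the scene. Friction and masses are not known exactly. Their poses are not given: they have to be found in the camera images.
- jar: Clear glass jar, 76 mm across, held fast in a black rubber suction coaster (104 mm across, 8 mm thick) stuck to the table: it neither slides nor turns. Origin at the centre of the coaster's underside, z up. A yellow bar on the coaster's top lies at its +x edge. The shoulder of the glass slopes in from 76 mm width at height 90 mm to a 55 mm neck at 102 mm. The lid sits on the neck.
- lid: Aluminium screw lid already started on the jar's thread: round, 60 mm across, 20 mm high, knurled rim with dark ribs, free all round. Origin on the jar's axis at the centre of its underside, 108 mm above the table when bottomed out (top at 128 mm). Its +x points to the blue zero mark, a blue bar 12 x 6 mm on the lid's top near the rim and on down the rim; eleven short black ticks stand every 30 degrees.
- lid_center (a point): Centre of the lid, half-way up its rim (10 mm below its top), on the jar's axis: where the rim is gripped.
- lid_turn (a joint): Turn of the lid on its thread in rad: 0 = bottomed out (hard stop; the blue mark then lines up with the coaster's yellow bar, lid +x = jar +x), growing counter-clockwise seen from above (loosening), up to 4.4. The lid rises 0.8 mm per rad. Friction about 0.12 N m: it stays where it is left. It starts 1.2 to 3.0 rad from the stop.
- dial (a joint): Angle in rad of the day dial's red pointer from the lid's blue zero mark, 0 = at the mark, positive = pointer counter-clockwise of it seen from above. Starts 0.5 to 1.45. Friction about 0.03 N m, less than the lid's, so that turning the dial leaves the lid where it is; the dial rides round with the lid.
- dial_grip (a point): Centre of the day dial's white grip bar, on the jar's axis. The bar is 32 mm long, 14 mm wide (grip it across this width) and 22 mm high, from 1 mm to 23 mm above the lid's top; this point lies half-way up it, 12 mm above the lid's top. +x runs along the bar to the pointer: a red line from the middle to one end of its top, and down that end.
- cup: Bystander: matte blue ceramic espresso cup, 64 mm across, 58 mm high, with a handle. Origin at the centre of its underside.
- bowl: Bystander: rubberwood bowl, 130 mm across, 55 mm high. Origin at the centre of its underside.
- opener: Bystander: flat steel bottle opener, 130 mm long, 5 mm thick, lying along its x. Origin on its underside.
- remote: Bystander: white plastic remote control, 150 x 42 x 16 mm, lying along its x. Origin at the centre of its underside.

How it is judged:
On the way, in this order (a step that is already met when the one before it is completed fails the run):
1. the dial's pointer is at zero (within 0.15 rad) and at rest (value of joint dial between -0.15 and 0.15 rad and velocity of joint dial between -0.1 and 0.1 rad/s), for 0.2 s.
2. the lid is bottomed out (within 0.06 rad of its stop), the dial still at zero (within 0.2 rad) (value of joint lid_turn below 0.06 rad and value of joint dial between -0.2 and 0.2 rad), for 0.2 s.
At the end, for the whole second after the job is handed in: Lid a quarter turn back from its stop (1.57 rad, within 0.26), at rest, its rim (not the dial) gripped: over 4 N, grasp point within 20 mm of its axis and under 37 mm above its underside; dial within 0.2 rad of zero; cup, bowl, opener and remote within 30 mm of where they began (value of joint lid_turn between 1.31 and 1.83 rad and value of joint dial between -0.2 and 0.2 rad and velocity of joint lid_turn between -0.1 and 0.1 rad/s and contact force between the fingers and lid above 4 N and horizontal distance between the grasp point and lid_center below 0.02 m and z of the grasp point in the frame of lid below 0.037 m and distance of each of cup, bowl, opener, remote from where it was at the start of the episode below 0.03 m); the arm keeps its last pose, push and grip.
It fails at once if the cup is pushed more than 30 mm away (distance of cup from where it was at the start of the episode above 0.03 m).
It fails at once if the bowl is pushed more than 30 mm away (distance of bowl from where it was at the start of the episode above 0.03 m).
It fails at once if the bottle opener is pushed more than 30 mm away (distance of opener from where it was at the start of the episode above 0.03 m).
It fails at once if the remote control is pushed more than 30 mm away (distance of remote from where it was at the start of the episode above 0.03 m).
It fails at once if the cup or the bowl is tipped over (angle between any of cup, bowl's own z axis and vertical above 0.6 rad).
It also fails if it takes over 61 s, if anything falls off the work surface, if the arm or the gripper's body presses on something with over 40 N, if the wrist force passes 120 N, or if a joint passes its speed limit or range.

## Working session

There is one attempt and no reset: what is moved stays moved. The work goes in short steps, Python scripts to look and compute and a tool call to move; the robot and the scene stay as the last step left them, time stands still between calls to the robot, and variables do not carry over. Pictures are saved under pics/ and viewed, at most 10 in all, crops included, and the job is handed in when it is done.

Besides the shell and the picture viewer there is one more tool, called after ">>>" as a command line: name --argument value ..., lists and objects as JSON in quotes. arm_command: Moves the arm, as the interface text tells. Its arguments: {"type":"object","properties":{"series":{"type":"array","items":{"type":"object","properties":{"grip":{"type":"number"},"offset":{"type":"array","items":{"type":"number"}},"turn":{"type":"array","items":{"type":"number"}}}}},"newtons":{"type":"number"}},"required":["series"]}

```bash
mkdir -p pics; python3 - <<'E'
from cell import r, imaging, order
import cv2,numpy as np
print(r.read_state())
for n in("scene","top"):
    c=imaging.capture(n); cv2.imwrite(f"pics/{n}0.png",c["frame"]); np.savez(f"{n}0.npz",**c)
    print(n,c["vfov"],c["cx"],c["cy"],c["R"],c["t"])
E
```

```text
{'time_s': 0.0, 'joint_positions': array([-1.22943596e+00,  3.53618856e-01,  1.63414433e+00, -1.91742298e-05,
        1.15522501e+00, -2.36129666e-03]), 'joint_velocities': array([-1.52757840e-03,  1.52711523e-04, -1.96220024e-04, -4.02089717e-04,
        1.80191616e-03,  8.55319547e-05]), 'tau': array([-2.01218696e-03, -5.93841577e+01, -3.34216404e+01,  6.94799982e-02,
        2.34181224e-02, -1.34372331e-04]), 'ee_pos': array([ 0.21044826, -0.58790454,  0.17677768]), 'tool_rot': array([ 9.85267338e-01,  1.71019840e-01, -1.26349806e-04, -6.86296444e-04]), 'force': array([ 0.07732839,  0.4277809 , -0.3950814 ]), 'ft_torque': array([-0.01548562, -0.04412944, -0.01100053]), 'grasp_force': 0.0, 'opening': 1.002022545622566}
scene 57.5696260027687 315.8390303153975 201.21106978554317 [[-0.46440123  0.88556026  0.01070177]
 [ 0.60902708  0.32810945 -0.72210125]
 [-0.64297552 -0.32882704 -0.69170461]] [ 0.26028898 -0.27913424  1.35907375]
top 51.884127009706035 318.9108290030839 207.1335801639191 [[ 0.00832613 -0.99955791  0.02854214]
 [-0.99015157 -0.01223015 -0.13946431]
 [ 0.13975173 -0.02709985 -0.98981567]] [-0.02805527  0.58591205  0.9931931 ]
```

View pics/scene0.png

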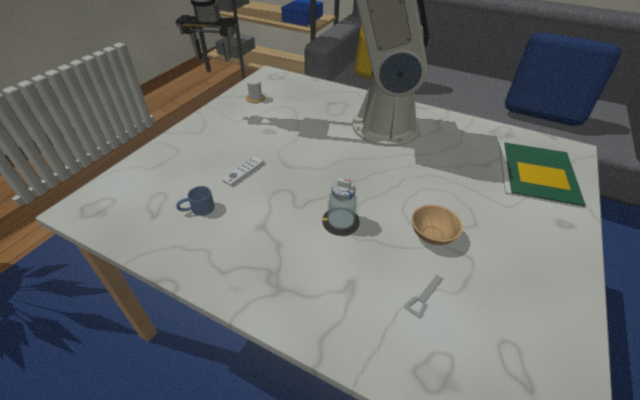

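View pics/top0.png

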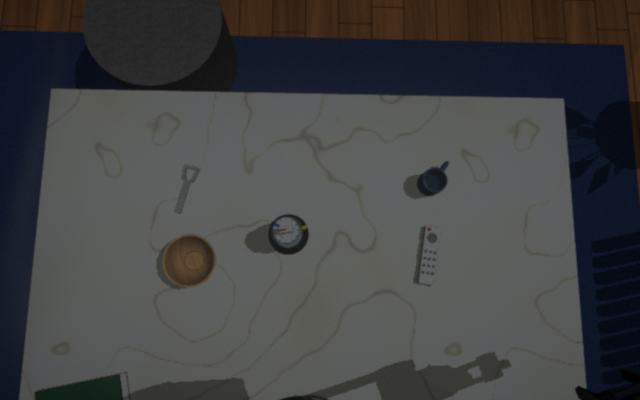

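The scene view shows the jar at (342,205), cup (200,200), bowl (437,225), remote (244,171) and opener (424,297). In the top view the jar is at (288,234), with the bowl at (189,262) well clear of it. Next I'll measure the jar and its marks.

```bash
cat > h.py <<'E'
import numpy as np,cv2
def ray(c,u,v,z):
    f=200/np.tan(np.radians(float(c["vfov"]))/2)
    R=c["R"];t=c["t"]; o=-R.T@t; d=R.T@np.array([(u-c["cx"])/f,(v-c["cy"])/f,1.])
    return o+d*(z-o[2])/d[2]
def marks(c,box,ztop,zdial):
    x0,y0,x1,y1=box; im=c["frame"][y0:y1,x0:x1].astype(int); b,g,rr=im[...,0],im[...,1],im[...,2]
    for n,m,z in(("blue",(b-rr>50)&(b-g>25),ztop),("red",(rr-b>50)&(rr-g>50),zdial),("yellow",(rr-b>50)&(g-b>35),.008)):
        m=m.astype(np.uint8)
        k,l,s,ce=cv2.connectedComponentsWithStats(m)
        for i in range(1,k):
            if s[i,4]>2:
                u,v=ce[i]+[x0,y0]; print(n,s[i,4],(round(u,1),round(v,1)),ray(c,u,v,z).round(4))
E
python3 - <<'E'
from h import *
c=np.load("top0.npz"); d=np.load("scene0.npz")
marks(c,(255,200,325,270),.130,.153)
a=cv2.resize(c["frame"][205:265,255:325],None,fx=9,fy=9,interpolation=cv2.INTER_CUBIC)
cv2.imwrite("pics/crop1.png",cv2.convertScaleAbs(a,alpha=1.5))
# coaster: dark blob
g=c["frame"][200:270,262:325].max(2); m=(g<45).astype(np.uint8)
cs=max(cv2.findContours(m,cv2.RETR_EXTERNAL,cv2.CHAIN_APPROX_NONE)[0],key=cv2.contourArea)
(u,v),rd=cv2.minEnclosingCircle(cs); print("coaster",u+262,v+200,rd,ray(c,u+262,v+200,.008))
zm=c["z_map"][205:265,255:325]; f=200/np.tan(np.radians(float(c["vfov"]))/2)
vv,uu=np.mgrid[205:265,255:325]; P=np.stack([(uu-c["cx"])/f*zm,(vv-c["cy"])/f*zm,zm],-1); W=(P-c["t"])@c["R"]
for lo,hi in((.118,.138),(.142,.165)):
    s=(W[...,2]>lo)&(W[...,2]<hi)&(zm>0); q=W[s]; 
    if len(q): print(len(q),np.median(q,0),(q.max(0)+q.min(0))/2, np.ptp(q,axis=0))
E
```

```text
yellow 8 (np.float64(303.9), np.float64(226.9)) [0.539  0.0154 0.008 ]
coaster 287.83980560302734 234.05339813232422 20.005666732788086 [0.52005394 0.0563699  0.008     ]
450 [0.51603174 0.05658848 0.13000051] [0.51928119 0.05754814 0.12823126] [0.05748959 0.0599629  0.01774372]
96 [0.51841631 0.05597855 0.15308852] [0.51936634 0.05606438 0.14947529] [0.01604521 0.03125182 0.01306679]
```

View pics/crop1.png

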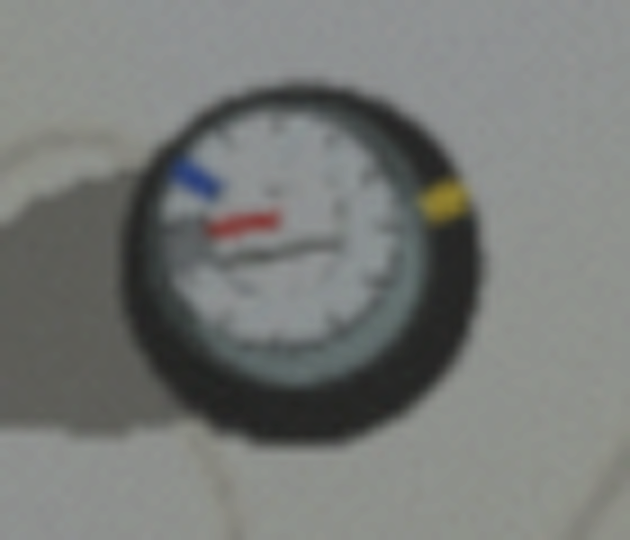

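The crop shows the lid: blue mark at crop (197,180), i.e. image (276.4,224.6), red pointer line from (280,218) to (210,232), yellow bar at (445,200).

```bash
cat >> h.py <<'E'
def angles(c,box,ax,ztop,zdial):
    x0,y0,x1,y1=box; im=c["frame"][y0:y1,x0:x1].astype(int); b,g,rr=im[...,0],im[...,1],im[...,2]
    for n,m,z in(("blue",b-rr>30,ztop),("red",(rr-b>25)&(rr-g>25),zdial),("yellow",(rr-b>25)&(g-b>20),.008)):
        k,l,s,ce=cv2.connectedComponentsWithStats(m.astype(np.uint8))
        for i in range(1,k):
            if s[i,4]<4: continue
            v,u=np.nonzero(l==i); P=np.array([ray(c,a+x0,e+y0,z)[:2] for a,e in zip(u,v)]); p=P.mean(0); q=p-ax
            w,V=np.linalg.eigh(np.cov(P.T)); V=V[:,1]*np.sign(V[:,1]@q)
            print(n,s[i,4],p.round(4),"r",np.hypot(*q).round(4),"ang",np.arctan2(q[1],q[0]).round(3),"axis",np.arctan2(V[1],V[0]).round(3))
E
python3 - <<'E'
from h import *
c=np.load("top0.npz"); d=np.load("scene0.npz"); ax=np.array([.5195,.0565])
angles(c,(262,208,312,258),ax,.130,.153)
angles(d,(315,170,370,240),ax,.130,.153)
E
```

```text
blue 11 [0.5328 0.0779] r 0.0252 ang 1.015 axis 1.041
red 11 [0.5194 0.064 ] r 0.0075 ang 1.59 axis 1.74
yellow 18 [0.539  0.0151] r 0.0457 ang -1.131 axis -1.226
blue 13 [0.5361 0.0793] r 0.0282 ang 0.942 axis 0.807
red 7 [0.5197 0.0655] r 0.009 ang 1.546 axis 1.766
yellow 20 [0.5379 0.015 ] r 0.0454 ang -1.153 axis -0.88
```

>>> arm_command --series '[{"grip":1,"offset":[25.4,-25.1,-4],"turn":[0,0,0]},{"grip":1,"offset":[25.4,-25.1,-4],"turn":[0,0,0]},{"grip":1,"offset":[25.4,-25.1,-4],"turn":[0,0,0]},{"grip":1,"offset":[25.4,-25.1,-4],"turn":[0,0,0]},{"grip":1,"offset":[25.4,-25.1,-4],"turn":[0,0,0]},{"grip":1,"offset":[25.4,-25.1,-4],"turn":[0,0,0]},{"grip":1,"offset":[25.4,-25.1,-4],"turn":[0,0,0]},{"grip":1,"offset":[25.4,-25.1,-4],"turn":[0,0,0]},{"grip":1,"offset":[25.4,-25.1,-4],"turn":[0,0,0]},{"grip":1,"offset":[25.4,-25.1,-4],"turn":[0,0,0]}]'

```text
time_s: 0.93
ee_pos: [0.3654, -0.2648, 0.2175]
tool_rot: [0.985, 0.171, -0.0, -0.0]
force: [0.5, -0.6, -0.2]
opening: 1.0
grasp_force: 0.0
```

>>> arm_command --series '[{"grip":1,"offset":[25.4,-25.1,0],"turn":[0,0,0]},{"grip":1,"offset":[25.4,-25.1,0],"turn":[0,0,0]},{"grip":1,"offset":[25.4,-25.1,0],"turn":[0,0,0]},{"grip":1,"offset":[25.4,-25.1,0],"turn":[0,0,0]},{"grip":1,"offset":[25.4,-25.1,0],"turn":[0,0,0]},{"grip":1,"offset":[25.4,-25.1,0],"turn":[0,0,0]},{"grip":1,"offset":[25.4,-25.1,0],"turn":[0,0,0]},{"grip":1,"offset":[25.4,-25.1,0],"turn":[0,0,0]},{"grip":1,"offset":[25.4,-25.1,0],"turn":[0,0,0]},{"grip":1,"offset":[25.4,-25.1,0],"turn":[0,0,0]}]'

```text
time_s: 1.77
ee_pos: [0.5199, 0.0572, 0.2173]
tool_rot: [0.985, 0.171, -0.0, 0.0]
force: [1.0, 0.3, 0.5]
opening: 1.002
grasp_force: 0.0
```

>>> arm_command --series '[{"grip":1,"turn":[0,0,-0.12]},{"grip":1,"turn":[0,0,-0.12]},{"grip":1,"turn":[0,0,-0.12]},{"grip":1,"turn":[0,0,-0.12]},{"grip":1,"turn":[0,0,-0.12]},{"grip":1,"turn":[0,0,-0.12]},{"grip":1,"turn":[0,0,-0.12]},{"grip":1,"turn":[0,0,-0.12]},{"grip":1,"turn":[0,0,-0.12]},{"grip":0.0,"turn":[0,0,-0.12]}]'

```text
validation failed for argument at $.se...
```

>>> arm_command --series '[{"grip":0.0,"turn":[0,0,-0.12]},{"grip":0.0,"turn":[0,0,-0.057]},{"grip":0.0},{"grip":0.0},{"grip":0.0}]'

```text
validation failed for argument at $.se...
```

```bash
cat >> h.py <<'E'
def pose(s):
    from scipy.spatial.transform import Rotation as Ro
    M=Ro.from_quat(s["tool_rot"]).as_matrix()
    print("t",round(s["time_s"],2),"p",s["ee_pos"].round(4),"yawy",np.arctan2(M[1,1],M[0,1]).round(3),"z",M[:,2].round(3),"F",s["force"].round(1),"T",s["ft_torque"].round(2),"op",round(s["opening"],3),"g",round(s["grasp_force"],1),"q6",s["joint_positions"][5].round(2))
    return M
E
python3 - <<'E'
from h import *; from cell import r
s=r.read_state(); M=pose(s); print(M.T@(np.array([.5195,.0565,.133])-s["ee_pos"])*1000)
E
```

```text
t 1.77 p [0.5199 0.0572 0.2173] yawy -1.227 z [-0. -0. -1.] F [1.  0.3 0.5] T [ 0.01  0.01 -0.05] op 1.002 g 0.0 q6 1.33
[-0.62266998  0.55202223 84.28365375]
```

>>> arm_command --series '[{"grip":1,"offset":[0,0,0],"turn":[0,0,-0.12]},{"grip":1,"offset":[0,0,0],"turn":[0,0,-0.12]},{"grip":1,"offset":[0,0,0],"turn":[0,0,-0.12]},{"grip":1,"offset":[0,0,0],"turn":[0,0,-0.12]},{"grip":1,"offset":[0,0,0],"turn":[0,0,-0.12]},{"grip":1,"offset":[0,0,0],"turn":[0,0,-0.12]},{"grip":1,"offset":[0,0,0],"turn":[0,0,-0.12]},{"grip":1,"offset":[0,0,0],"turn":[0,0,-0.12]},{"grip":1,"offset":[0,0,0],"turn":[0,0,-0.12]},{"grip":0.0,"offset":[0,0,0],"turn":[0,0,-0.12]}]'

```text
time_s: 2.6
ee_pos: [0.5194, 0.0554, 0.2172]
tool_rot: [0.715, 0.7, -0.0, -0.0]
force: [0.4, -0.1, 0.1]
opening: 0.951
grasp_force: 0.0
```

>>> arm_command --series '[{"grip":0,"offset":[0,0,0],"turn":[0,0,-0.12]},{"grip":0,"offset":[0,0,0],"turn":[0,0,-0.057]},{"grip":0,"offset":[0,0,0],"turn":[0,0,0]},{"grip":0,"offset":[0,0,0],"turn":[0,0,0]}]'

```text
time_s: 2.93
ee_pos: [0.5195, 0.0554, 0.2173]
tool_rot: [0.653, 0.757, -0.0, -0.0]
force: [-0.3, 0.6, -0.4]
opening: 0.66
grasp_force: 0.0
```

```bash
python3 - <<'E'
from h import *; from cell import r,imaging
s=r.read_state(); M=pose(s); print(M.T@(np.array([.5195,.0565,.133])-s["ee_pos"])*1000)
c=imaging.capture("scene"); cv2.imwrite("pics/s2.png",cv2.resize(c["frame"][130:250,280:400],None,fx=5,fy=5,interpolation=cv2.INTER_CUBIC))
E
```

```text
t 2.93 p [0.5195 0.0554 0.2173] yawy 0.148 z [-0. -0. -1.] F [-0.3  0.6 -0.4] T [ 0.   -0.08 -0.01] op 0.66 g 0.0 q6 -0.04
[ 1.08559931  0.17804598 84.26032815]
```

View pics/s2.png

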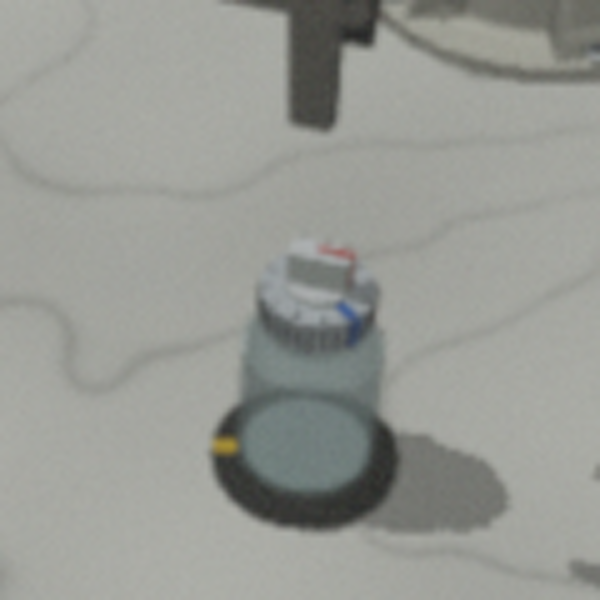

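The crop shows the near finger (312,70) above the jar, with the dial bar at (322,265), blue mark at (350,320) and red pointer at (338,250), as measured. Descending to grip the dial.

>>> arm_command --series '[{"grip":0,"offset":[1,0,16],"turn":[0,0,0]},{"grip":0,"offset":[0,0,16],"turn":[0,0,0]},{"grip":0,"offset":[0,0,16],"turn":[0,0,0]},{"grip":0,"offset":[0,0,16],"turn":[0,0,0]},{"grip":0,"offset":[0,0,10],"turn":[0,0,0]},{"grip":0,"offset":[0,0,6],"turn":[0,0,0]},{"grip":0,"offset":[0,0,3],"turn":[0,0,0]},{"grip":0,"offset":[0,0,0],"turn":[0,0,0]}]'

```text
time_s: 3.65
ee_pos: [0.5195, 0.0564, 0.1342]
tool_rot: [0.652, 0.758, -0.0, -0.0]
force: [0.0, 0.2, 0.4]
opening: 0.501
grasp_force: 0.0
```

>>> arm_command --newtons 12 --series '[{"grip":-1,"offset":[0,0,0],"turn":[0,0,0]},{"grip":-1,"offset":[0,0,0],"turn":[0,0,0]},{"grip":-1,"offset":[0,0,0],"turn":[0,0,0]},{"grip":-1,"offset":[0,0,0],"turn":[0,0,0]},{"grip":-1,"offset":[0,0,0],"turn":[0,0,0]},{"grip":-1,"offset":[0,0,0],"turn":[0,0,0]},{"grip":-1,"offset":[0,0,0],"turn":[0,0,0]},{"grip":-1,"offset":[0,0,0],"turn":[0,0,0]}]'

```text
time_s: 4.32
ee_pos: [0.5196, 0.0564, 0.1345]
tool_rot: [0.652, 0.758, 0.0, 0.0]
force: [-1.2, 0.9, 0.3]
opening: 0.004
grasp_force: 0.0
```

```bash
python3 - <<'E'
from h import *; from cell import r,imaging
pose(r.read_state())
c=imaging.capture("scene"); angles(c,(315,170,370,240),np.array([.5195,.0565]),.130,.153)
E
```

```text
t 4.32 p [0.5196 0.0564 0.1345] yawy 0.15 z [ 0. -0. -1.] F [-1.2  0.9  0.3] T [ 0.01 -0.11  0.03] op 0.004 g 0.0 q6 -0.04
blue 17 [0.5371 0.0803] r 0.0296 ang 0.933 axis 0.684
yellow 21 [0.5383 0.0148] r 0.0457 ang -1.147 axis -0.564
```

```bash
python3 - <<'E'
from h import *; from cell import r,imaging
c=imaging.capture("scene");d=imaging.capture("top")
a=cv2.resize(c["frame"][130:250,280:400],(400,400),interpolation=cv2.INTER_CUBIC)
b=cv2.resize(d["frame"][190:270,248:328],(400,400),interpolation=cv2.INTER_CUBIC)
cv2.imwrite("pics/s3.png",np.hstack([a,cv2.convertScaleAbs(b,alpha=1.5)]))
E
```

```text
(no output)
```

View pics/s3.png

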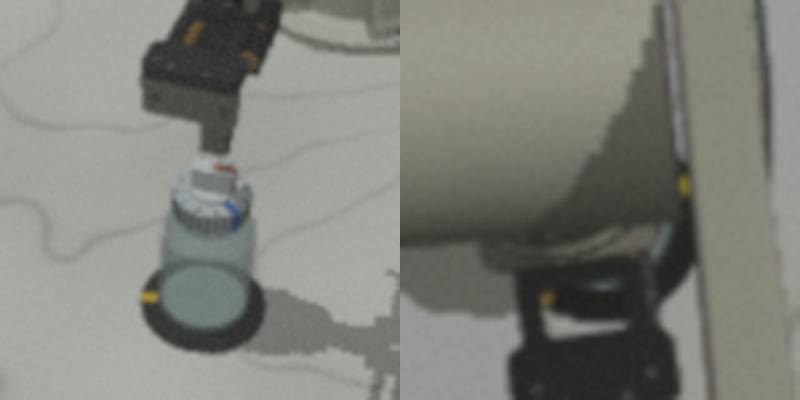

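The left half shows the shut fingertips at (217,152), just above and behind the bar at (212,170), so they missed it. In the right half the arm hides the lid. I'll compare the reported TCP with the camera.

```bash
python3 - <<'E'
from h import *; from cell import r,imaging
c=imaging.capture("scene");s=r.read_state();pose(s)
f=200/np.tan(np.radians(float(c["vfov"]))/2)
def pr(X):
    q=c["R"]@X+c["t"]; return (q[:2]/q[2]*f+[c["cx"],c["cy"]]).round(1)
p=s["ee_pos"]
print("tcp px",pr(p),"+20mm",pr(p+[0,0,.02]),"axis .153",pr(np.array([.5195,.0565,.153])),"px at tip onto z=.153..",ray(c,345.1,175.6,.1345),ray(c,345.1,175.6,.153))
o=-c["R"].T@c["t"]; print("cam",o)
zm=c["z_map"]; W=[]
for v in range(160,190):
  for u in range(335,352):
    z=zm[v,u]
    if z>0: W.append([u,v,*(c["R"].T@(np.array([(u-c["cx"])/f*z,(v-c["cy"])/f*z,z])-c["t"]))])
W=np.array(W)
for v in range(160,190,2):
    k=W[(W[:,1]==v)&(W[:,0]==345)]; print(k.round(4))
E
```

```text
t 4.52 p [0.5196 0.0564 0.1345] yawy 0.15 z [-0. -0. -1.] F [ 0.4 -0.  -0.2] T [-0.01 -0.12  0.01] op 0.001 g 0.0 q6 -0.04
tcp px [343.9 184.8] +20mm [344.4 178.7] axis .153 [344.4 179.1] px at tip onto z=.153.. [0.48542945 0.04428    0.1345    ] [0.50633174 0.05239429 0.153     ]
cam [1.16472998 0.3079852  0.73572883]
[[3.450e+02 1.600e+02 6.101e-01 8.960e-02 2.848e-01]]
[[3.450e+02 1.620e+02 6.043e-01 8.760e-02 2.750e-01]]
[[3.450e+02 1.640e+02 6.038e-01 8.780e-02 2.695e-01]]
[[3.450e+02 1.660e+02 6.030e-01 8.790e-02 2.637e-01]]
[[3.450e+02 1.680e+02 6.037e-01 8.850e-02 2.591e-01]]
[[3.450e+02 1.700e+02 5.357e-01 6.230e-02 1.956e-01]]
[[3.450e+02 1.720e+02 5.351e-01 6.250e-02 1.891e-01]]
[[3.450e+02 1.740e+02 5.349e-01 6.290e-02 1.830e-01]]
[[3.450e+02 1.760e+02 5.318e-01 6.210e-02 1.742e-01]]
[[ 3.450e+02  1.780e+02  3.425e-01 -1.080e-02 -1.600e-03]]
[[3.450e+02 1.800e+02 5.177e-01 5.750e-02 1.492e-01]]
[[3.450e+02 1.820e+02 5.256e-01 6.100e-02 1.500e-01]]
[[3.450e+02 1.840e+02 5.253e-01 6.140e-02 1.434e-01]]
[[3.450e+02 1.860e+02 5.277e-01 6.280e-02 1.393e-01]]
[[3.450e+02 1.880e+02 5.271e-01 6.300e-02 1.323e-01]]
```

The camera puts the fingertips at z≈0.172 while the reported TCP is 0.1345. The body's depth shows the same offset, so the real tool sits about 37 mm above the reported TCP. I'll open, then go down by that amount while watching the force.

>>> arm_command --series '[{"grip":0,"offset":[0,0,0],"turn":[0,0,0]},{"grip":0,"offset":[0,0,0],"turn":[0,0,0]},{"grip":0,"offset":[0,0,0],"turn":[0,0,0]},{"grip":0,"offset":[0,0,0],"turn":[0,0,0]},{"grip":0,"offset":[0,0,0],"turn":[0,0,0]},{"grip":0,"offset":[0,0,0],"turn":[0,0,0]}]'

```text
time_s: 5.02
ee_pos: [0.5196, 0.0564, 0.1345]
tool_rot: [0.652, 0.758, 0.0, 0.0]
force: [1.1, -0.6, 0.8]
opening: 0.419
grasp_force: 0.0
```

>>> arm_command --series '[{"grip":0,"offset":[0,0,8],"turn":[0,0,0]},{"grip":0,"offset":[0,0,8],"turn":[0,0,0]},{"grip":0,"offset":[0,0,8],"turn":[0,0,0]},{"grip":0,"offset":[0,0,4],"turn":[0,0,0]},{"grip":0,"offset":[0,0,2],"turn":[0,0,0]},{"grip":0,"offset":[0,0,0],"turn":[0,0,0]},{"grip":0,"offset":[0,0,0],"turn":[0,0,0]}]'

```text
time_s: 5.6
ee_pos: [0.5196, 0.0564, 0.1044]
tool_rot: [0.652, 0.758, -0.0, -0.0]
force: [-0.7, 0.2, 0.4]
opening: 0.503
grasp_force: 0.0
```

```bash
python3 - <<'E'
from h import *; from cell import r,imaging
c=imaging.capture("scene");s=r.read_state();pose(s)
f=200/np.tan(np.radians(float(c["vfov"]))/2); zm=c["z_map"]
a=cv2.resize(c["frame"][150:220,300:390],None,fx=8,fy=8,interpolation=cv2.INTER_CUBIC); cv2.imwrite("pics/s4.png",a)
vv,uu=np.mgrid[150:200,325:365]; z=zm[150:200,325:365]
W=(np.stack([(uu-c["cx"])/f*z,(vv-c["cy"])/f*z,z],-1)-c["t"])@c["R"]
for lo in np.arange(.125,.2,.005):
    k=(W[...,2]>lo)&(W[...,2]<lo+.005)&(W[...,0]>.538)&(z>0); q=W[k]
    if len(q): print(round(lo,3),len(q),q.mean(0).round(4),q[:,:2].min(0).round(3),q[:,:2].max(0).round(3))
E
```

```text
t 5.65 p [0.5197 0.0564 0.1046] yawy 0.15 z [ 0.  0. -1.] F [-0.2 -0.3  1. ] T [-0.07 -0.11 -0.04] op 0.499 g 0.0 q6 -0.04
0.125 56 [0.5442 0.0557 0.1271] [0.538 0.033] [0.554 0.077]
0.14 4 [0.5503 0.0668 0.1423] [0.547 0.061] [0.554 0.069]
0.145 15 [0.556  0.0614 0.1476] [0.548 0.052] [0.559 0.069]
0.15 9 [0.5561 0.0618 0.1523] [0.548 0.052] [0.559 0.068]
0.155 14 [0.5566 0.0605 0.1576] [0.544 0.052] [0.56  0.069]
0.16 14 [0.5563 0.0625 0.1624] [0.546 0.052] [0.56 0.07]
0.165 17 [0.557  0.0614 0.1678] [0.546 0.051] [0.561 0.07 ]
0.17 12 [0.5574 0.0632 0.173 ] [0.547 0.051] [0.561 0.071]
0.175 15 [0.5581 0.0614 0.1775] [0.548 0.051] [0.561 0.071]
0.18 14 [0.5594 0.0617 0.1824] [0.557 0.051] [0.561 0.071]
0.185 8 [0.5609 0.0619 0.1868] [0.559 0.052] [0.563 0.069]
```

View pics/s4.png

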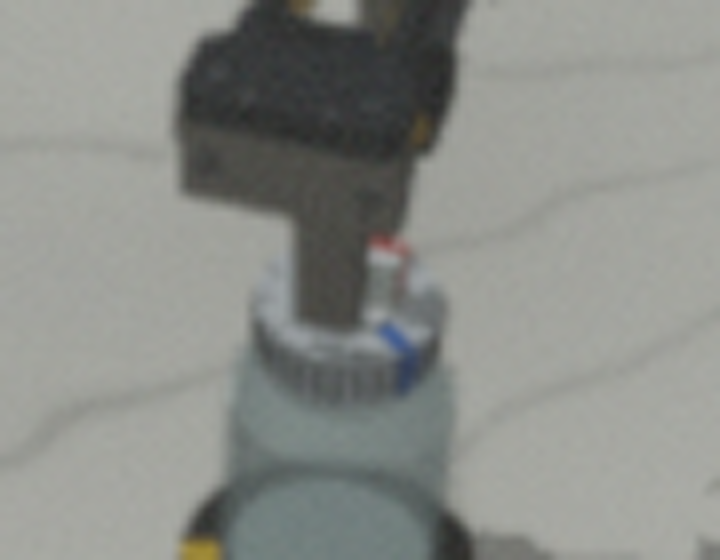

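The near finger (332,270) now stands in front of the dial bar, its tip at true z≈0.142; it is not touching the lid. 6 mm further down, then grip.

>>> arm_command --newtons 12 --series '[{"grip":0,"offset":[0,0,3],"turn":[0,0,0]},{"grip":0,"offset":[0,0,3],"turn":[0,0,0]},{"grip":-1,"offset":[0,0,0],"turn":[0,0,0]},{"grip":-1,"offset":[0,0,0],"turn":[0,0,0]},{"grip":-1,"offset":[0,0,0],"turn":[0,0,0]},{"grip":-1,"offset":[0,0,0],"turn":[0,0,0]},{"grip":-1,"offset":[0,0,0],"turn":[0,0,0]},{"grip":-1,"offset":[0,0,0],"turn":[0,0,0]},{"grip":-1,"offset":[0,0,0],"turn":[0,0,0]}]'

```text
time_s: 6.4
ee_pos: [0.5189, 0.0563, 0.0984]
tool_rot: [0.652, 0.758, -0.0, -0.0]
force: [-3.8, -1.1, 3.1]
opening: 0.149
grasp_force: 12.0
```

```bash
python3 - <<'E'
from h import *; from cell import r,imaging
pose(r.read_state())
c=imaging.capture("scene"); angles(c,(315,170,370,240),np.array([.5195,.0565]),.130,.153)
E
```

```text
t 6.4 p [0.5189 0.0563 0.0984] yawy 0.15 z [-0.001 -0.    -1.   ] F [-3.8 -1.1  3.1] T [-0.12  0.57  0.03] op 0.149 g 12.0 q6 -0.04
blue 12 [0.5386 0.0817] r 0.0316 ang 0.921 axis 0.628
yellow 20 [0.5379 0.015 ] r 0.0454 ang -1.153 axis -0.88
```

>>> arm_command --series '[{"grip":-1,"offset":[0,0,0],"turn":[0,0,0.09]},{"grip":-1,"offset":[0,0,0],"turn":[0,0,0.09]},{"grip":-1,"offset":[0,0,0],"turn":[0,0,0.09]},{"grip":-1,"offset":[0,0,0],"turn":[0,0,0.09]},{"grip":-1,"offset":[0,0,0],"turn":[0,0,0.09]},{"grip":-1,"offset":[0,0,0],"turn":[0,0,0.09]},{"grip":-1,"offset":[0,0,0],"turn":[0,0,0.09]},{"grip":-1,"offset":[0,0,0],"turn":[0,0,0.09]},{"grip":-1,"offset":[0,0,0],"turn":[0,0,0]},{"grip":-1,"offset":[0,0,0],"turn":[0,0,0]}]'

```text
time_s: 7.28
ee_pos: [0.5191, 0.0563, 0.0984]
tool_rot: [0.877, 0.481, -0.0, -0.0]
force: [-3.2, -0.8, 2.0]
opening: 0.15
grasp_force: 12.0
```

>>> arm_command --series '[{"grip":-0.3,"offset":[0,0,0],"turn":[0,0,0]},{"grip":-0.3,"offset":[0,0,0],"turn":[0,0,0]},{"grip":-0.3,"offset":[0,0,0],"turn":[0,0,0]},{"grip":-0.3,"offset":[0,0,0],"turn":[0,0,0]},{"grip":0,"offset":[0,0,-20],"turn":[0,0,0]},{"grip":1,"offset":[0,0,-30],"turn":[0,0,0]},{"grip":1,"offset":[0,0,-30],"turn":[0,0,0]},{"grip":1,"offset":[0,0,0],"turn":[0,0,0]},{"grip":1,"offset":[0,0,0],"turn":[0,0,0]}]'

```text
time_s: 8.03
ee_pos: [0.5212, 0.0566, 0.1802]
tool_rot: [0.877, 0.48, 0.002, 0.001]
force: [-1.5, -0.1, -0.3]
opening: 0.689
grasp_force: 0.0
```

```bash
python3 - <<'E'
from h import *; from cell import r,imaging
pose(r.read_state())
ax=np.array([.5195,.0565])
for n,b in(("scene",(315,170,370,240)),("top",(262,208,312,258))):
    c=imaging.capture(n); angles(c,b,ax,.130,.153)
    cv2.imwrite(f"pics/{n}5.png",cv2.resize(c["frame"][b[1]-10:b[3]+5,b[0]-5:b[2]+5],None,fx=8,fy=8,interpolation=cv2.INTER_CUBIC))
E
```

```text
t 8.03 p [0.5212 0.0566 0.1802] yawy -0.57 z [ 0.004  0.    -1.   ] F [-1.5 -0.1 -0.3] T [-0.03 -0.03  0.04] op 0.689 g 0.0 q6 0.67
blue 15 [0.5369 0.0804] r 0.0296 ang 0.941 axis 0.607
red 7 [0.5255 0.0627] r 0.0087 ang 0.802 axis 0.995
yellow 20 [0.5379 0.015 ] r 0.0454 ang -1.153 axis -0.88
yellow 8 [0.54   0.0138] r 0.0473 ang -1.123 axis 0.014
```

View pics/scene5.png

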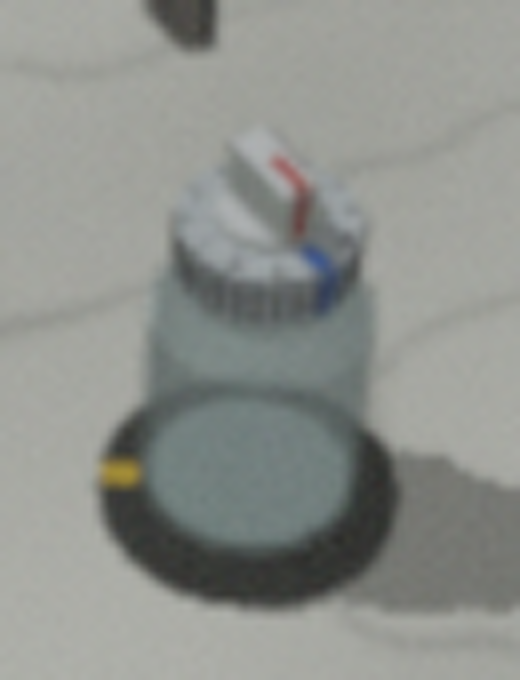

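The dial's red line (275,157)→(305,187) runs towards the blue mark (top face centred at 317,260). A quick angle check on those points:

```bash
python3 - <<'E'
from h import *
c=np.load("scene0.npz"); g=lambda x,y,z: ray(c,310+(x+.5)/8-.5,160+(y+.5)/8-.5,z)[:2]
ax=np.array([.5195,.0565])
for n,p in(("blue",g(317,260,.1297)-ax),("blue dir",g(328,272,.1297)-g(305,248,.1297)),("red end",g(305,187,.1527)-ax),("red dir",g(305,187,.1527)-g(275,157,.1527))): print(n,p.round(4),np.arctan2(p[1],p[0]).round(3))
E
```

```text
blue [0.0137 0.0209] 0.988
blue dir [0.0067 0.0108] 1.012
red end [0.0091 0.0129] 0.959
red dir [0.0085 0.014 ] 1.022
```

Dial ≈ 0 and lid_turn ≈ 2.14. Next I'll turn the gripper back, fully open, and descend round the rim.

>>> arm_command --series '[{"grip":1,"offset":[0,0,0],"turn":[0,0,-0.118]},{"grip":1,"offset":[0,0,0],"turn":[0,0,-0.118]},{"grip":1,"offset":[0,0,0],"turn":[0,0,-0.118]},{"grip":1,"offset":[0,0,0],"turn":[0,0,-0.118]},{"grip":1,"offset":[0,0,0],"turn":[0,0,-0.118]},{"grip":1,"offset":[0,0,0],"turn":[0,0,-0.118]},{"grip":1,"offset":[0,0,0],"turn":[0,0,-0.118]},{"grip":1,"offset":[0,0,0],"turn":[0,0,-0.118]},{"grip":1,"offset":[0,0,0],"turn":[0,0,-0.118]},{"grip":1,"offset":[0,0,0],"turn":[0,0,-0.118]}]'

```text
time_s: 8.97
ee_pos: [0.5186, 0.0563, 0.1768]
tool_rot: [0.459, 0.888, -0.001, -0.001]
force: [0.2, 0.7, -0.5]
opening: 1.002
grasp_force: 0.0
```

>>> arm_command --series '[{"grip":1,"offset":[0,0,0],"turn":[0,0,-0.118]},{"grip":1,"offset":[0,0,0],"turn":[0,0,-0.118]},{"grip":1,"offset":[0,0,0],"turn":[0,0,-0.118]},{"grip":1,"offset":[0,0,0],"turn":[0,0,-0.118]},{"grip":1,"offset":[0,0,0],"turn":[0,0,-0.118]},{"grip":1,"offset":[0,0,0],"turn":[0,0,0]},{"grip":1,"offset":[0,0,0],"turn":[0,0,0]}]'

```text
time_s: 9.55
ee_pos: [0.5189, 0.0564, 0.1773]
tool_rot: [0.186, 0.983, -0.0, -0.001]
force: [0.7, 1.0, 0.3]
opening: 0.999
grasp_force: 0.0
```

```bash
python3 - <<'E'
from h import *; from cell import r,imaging
s=r.read_state(); M=pose(s); print(M.T@(np.array([.5195,.0565,.0725])-s["ee_pos"])*1000)
E
```

```text
t 9.55 p [0.5189 0.0564 0.1773] yawy 1.196 z [-0.002 -0.    -1.   ] F [0.7 1.  0.3] T [ 0.02 -0.12  0.04] op 0.999 g 0.0 q6 -1.09
[ -0.72941087   0.44964737 104.81420683]
```

>>> arm_command --newtons 35 --series '[{"grip":1,"offset":[-0.5,0,20],"turn":[0,0,0]},{"grip":1,"offset":[0,0,20],"turn":[0,0,0]},{"grip":1,"offset":[0,0,20],"turn":[0,0,0]},{"grip":1,"offset":[0,0,15],"turn":[0,0,0]},{"grip":1,"offset":[0,0,12],"turn":[0,0,0]},{"grip":1,"offset":[0,0,9],"turn":[0,0,0]},{"grip":1,"offset":[0,0,6],"turn":[0,0,0]},{"grip":1,"offset":[0,0,3],"turn":[0,0,0]},{"grip":1,"offset":[0,0,0],"turn":[0,0,0]}]'

```text
time_s: 10.3
ee_pos: [0.5198, 0.0562, 0.073]
tool_rot: [0.185, 0.983, -0.0, -0.0]
force: [-0.5, 0.1, 0.8]
opening: 1.004
grasp_force: 0.0
```

>>> arm_command --series '[{"grip":-1,"offset":[0,0,0],"turn":[0,0,0]},{"grip":-1,"offset":[0,0,0],"turn":[0,0,0]},{"grip":-1,"offset":[0,0,0],"turn":[0,0,0]},{"grip":-1,"offset":[0,0,0],"turn":[0,0,0]},{"grip":-1,"offset":[0,0,0],"turn":[0,0,0]},{"grip":-1,"offset":[0,0,0],"turn":[0,0,0]},{"grip":-1,"offset":[0,0,0],"turn":[0,0,0]}]'

```text
time_s: 10.88
ee_pos: [0.52, 0.0556, 0.0737]
tool_rot: [0.184, 0.983, -0.0, 0.0]
force: [-0.9, -4.7, 3.5]
opening: 0.644
grasp_force: 35.0
```

```bash
python3 - <<'E'
from h import *; from cell import r,imaging
pose(r.read_state())
c=imaging.capture("scene"); angles(c,(315,170,370,240),np.array([.5195,.0565]),.130,.153)
cv2.imwrite("pics/s6.png",cv2.resize(c["frame"][150:220,300:390],None,fx=8,fy=8,interpolation=cv2.INTER_CUBIC))
E
```

```text
t 10.88 p [0.52   0.0556 0.0737] yawy 1.2 z [-0.    -0.001 -1.   ] F [-0.9 -4.7  3.5] T [-0.85  0.02  0.09] op 0.644 g 35.0 q6 -1.1
red 6 [0.5259 0.0637] r 0.0096 ang 0.841 axis 0.905
yellow 20 [0.5379 0.015 ] r 0.0454 ang -1.153 axis -0.88
```

View pics/s6.png

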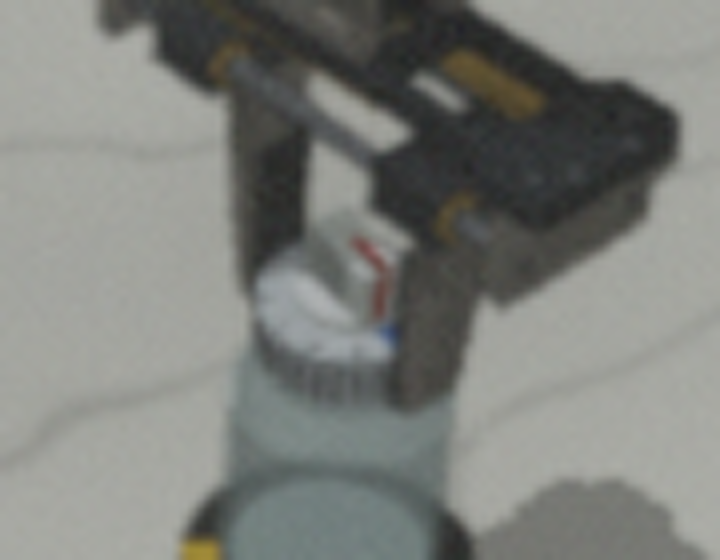

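The rim is gripped: fingers at (275,190) and (435,320), the right tip at the lid's lower edge, dial bar free between them. Screwing clockwise.

>>> arm_command --series '[{"grip":-1,"offset":[0,0,0.08],"turn":[0,0,0.1]},{"grip":-1,"offset":[0,0,0.08],"turn":[0,0,0.1]},{"grip":-1,"offset":[0,0,0.08],"turn":[0,0,0.1]},{"grip":-1,"offset":[0,0,0.08],"turn":[0,0,0.1]},{"grip":-1,"offset":[0,0,0.08],"turn":[0,0,0.1]},{"grip":-1,"offset":[0,0,0.08],"turn":[0,0,0.1]},{"grip":-1,"offset":[0,0,0.08],"turn":[0,0,0.1]},{"grip":-1,"offset":[0,0,0.08],"turn":[0,0,0.1]},{"grip":-1,"offset":[0,0,0.08],"turn":[0,0,0.1]},{"grip":-1,"offset":[0,0,0.08],"turn":[0,0,0.1]}]'

```text
time_s: 11.77
ee_pos: [0.519, 0.0549, 0.0727]
tool_rot: [0.635, 0.773, -0.001, -0.0]
force: [-4.3, -8.9, 6.3]
opening: 0.646
grasp_force: 35.0
```

>>> arm_command --series '[{"grip":-1,"offset":[0,0,0.08],"turn":[0,0,0.1]},{"grip":-1,"offset":[0,0,0.08],"turn":[0,0,0.1]},{"grip":-1,"offset":[0,0,0.08],"turn":[0,0,0.1]},{"grip":-1,"offset":[0,0,0.08],"turn":[0,0,0.1]},{"grip":-1,"offset":[0,0,0.08],"turn":[0,0,0.1]},{"grip":-1,"offset":[0,0,0.08],"turn":[0,0,0.1]},{"grip":-1,"offset":[0,0,0.08],"turn":[0,0,0.1]},{"grip":-1,"offset":[0,0,0.08],"turn":[0,0,0.1]},{"grip":-1,"offset":[0,0,0.08],"turn":[0,0,0.1]},{"grip":-1,"offset":[0,0,0.08],"turn":[0,0,0.1]}]'

```text
time_s: 12.6
ee_pos: [0.5178, 0.0551, 0.0718]
tool_rot: [0.927, 0.374, -0.002, 0.0]
force: [-6.6, -6.7, 8.2]
opening: 0.649
grasp_force: 35.0
```

```bash
python3 - <<'E'
from h import *; from cell import r,imaging
pose(r.read_state())
c=imaging.capture("scene"); angles(c,(315,170,370,240),np.array([.5195,.0565]),.129,.152)
E
```

```text
t 12.6 p [0.5178 0.0551 0.0718] yawy -0.804 z [-0.004 -0.002 -1.   ] F [-6.6 -6.7  8.2] T [-1.32  1.29  0.09] op 0.649 g 35.0 q6 0.91
red 5 [0.5255 0.05  ] r 0.0088 ang -0.82 axis -1.075
yellow 21 [0.5383 0.0148] r 0.0457 ang -1.147 axis -0.564
```

>>> arm_command --series '[{"grip":-1,"offset":[0,0,0.03],"turn":[0,0,0.04]},{"grip":-1,"offset":[0,0,0.03],"turn":[0,0,0.04]},{"grip":-1,"offset":[0,0,0.03],"turn":[0,0,0.04]},{"grip":-1,"offset":[0,0,0],"turn":[0,0,0]}]'

```text
time_s: 12.98
ee_pos: [0.5177, 0.0553, 0.0716]
tool_rot: [0.948, 0.319, -0.002, 0.0]
force: [-8.4, -6.3, 8.8]
opening: 0.644
grasp_force: 35.0
```

```bash
python3 -c "
from h import *; from cell import r
pose(r.read_state())"
```

```text
t 12.98 p [0.5177 0.0553 0.0716] yawy -0.922 z [-0.004 -0.002 -1.   ] F [-8.4 -6.3  8.8] T [-1.24  1.36 -0.05] op 0.644 g 35.0 q6 1.03
```

>>> arm_command --series '[{"grip":-1,"offset":[0,0,0],"turn":[0,0,0.04]},{"grip":-1,"offset":[0,0,0],"turn":[0,0,0.04]},{"grip":-1,"offset":[0,0,0],"turn":[0,0,0]}]'

```text
time_s: 13.23
ee_pos: [0.5177, 0.0553, 0.0716]
tool_rot: [0.96, 0.281, -0.002, 0.0]
force: [-7.8, -5.3, 8.4]
opening: 0.645
grasp_force: 35.0
```

```bash
python3 -c "
from h import *; from cell import r
pose(r.read_state())"
```

```text
t 13.23 p [0.5177 0.0553 0.0716] yawy -1.002 z [-0.004 -0.001 -1.   ] F [-7.8 -5.3  8.4] T [-1.24  1.36 -0.03] op 0.645 g 35.0 q6 1.11
```

>>> arm_command --series '[{"grip":-1,"offset":[0,0,0],"turn":[0,0,0.04]},{"grip":-1,"offset":[0,0,0],"turn":[0,0,0.04]},{"grip":-1,"offset":[0,0,0],"turn":[0,0,0.04]},{"grip":-1,"offset":[0,0,0],"turn":[0,0,0]}]'

```text
time_s: 13.57
ee_pos: [0.519, 0.056, 0.0718]
tool_rot: [0.975, 0.223, -0.001, 0.0]
force: [-4.1, -1.6, 4.5]
opening: 0.648
grasp_force: 35.0
```

```bash
python3 - <<'E'
from h import *; from cell import r,imaging
pose(r.read_state())
c=imaging.capture("scene"); angles(c,(315,170,370,240),np.array([.5195,.0565]),.128,.151)
cv2.imwrite("pics/s7.png",cv2.resize(c["frame"][150:220,300:390],None,fx=8,fy=8,interpolation=cv2.INTER_CUBIC))
E
```

```text
t 13.57 p [0.519  0.056  0.0718] yawy -1.12 z [-0.002 -0.001 -1.   ] F [-4.1 -1.6  4.5] T [-0.35  0.67  1.1 ] op 0.648 g 35.0 q6 1.23
blue 5 [0.5298 0.0336] r 0.0252 ang -1.149 axis -1.386
yellow 21 [0.5383 0.0148] r 0.0457 ang -1.147 axis -0.564
```

View pics/s7.png

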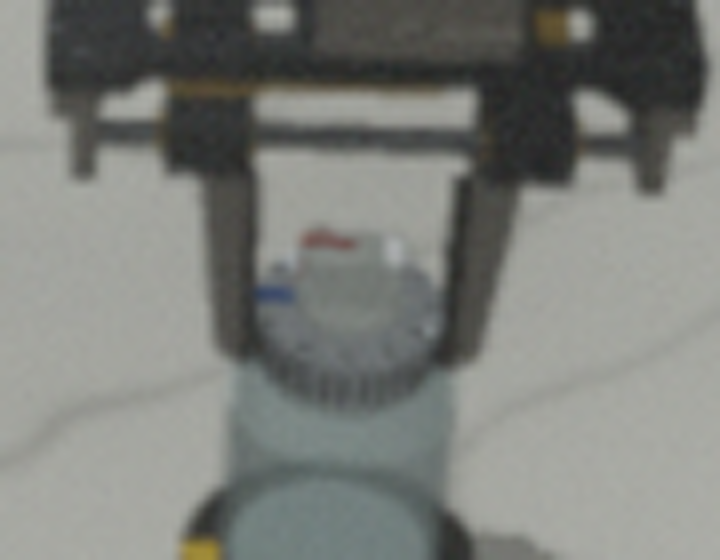

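Moment about z jumped to 1.1 N·m and the blue mark (275,293 in the crop, angle −1.149) matches the yellow bar (−1.147), so the lid has bottomed out with the dial still on the mark. I'll hold briefly, then back off.

>>> arm_command --series '[{"grip":-1,"offset":[0,0,0],"turn":[0,0,0]},{"grip":-1,"offset":[0,0,0],"turn":[0,0,0]},{"grip":-1,"offset":[0,0,0],"turn":[0,0,0]},{"grip":-1,"offset":[0,0,0],"turn":[0,0,0]},{"grip":-1,"offset":[0,0,-0.08],"turn":[0,0,-0.1]},{"grip":-1,"offset":[0,0,-0.08],"turn":[0,0,-0.1]},{"grip":-1,"offset":[0,0,-0.08],"turn":[0,0,-0.1]},{"grip":-1,"offset":[0,0,-0.08],"turn":[0,0,-0.1]},{"grip":-1,"offset":[0,0,-0.08],"turn":[0,0,-0.1]},{"grip":-1,"offset":[0,0,-0.08],"turn":[0,0,-0.1]}]'

```text
time_s: 14.45
ee_pos: [0.5189, 0.0562, 0.0722]
tool_rot: [0.864, 0.504, -0.001, -0.001]
force: [-6.1, -1.8, 5.7]
opening: 0.644
grasp_force: 35.0
```

>>> arm_command --series '[{"grip":-1,"offset":[0,0,-0.08],"turn":[0,0,-0.1]},{"grip":-1,"offset":[0,0,-0.08],"turn":[0,0,-0.1]},{"grip":-1,"offset":[0,0,-0.08],"turn":[0,0,-0.1]},{"grip":-1,"offset":[0,0,-0.08],"turn":[0,0,-0.1]},{"grip":-1,"offset":[0,0,-0.08],"turn":[0,0,-0.1]},{"grip":-1,"offset":[0,0,-0.08],"turn":[0,0,-0.1]},{"grip":-1,"offset":[0,0,-0.08],"turn":[0,0,-0.1]},{"grip":-1,"offset":[0,0,-0.08],"turn":[0,0,-0.1]},{"grip":-1,"offset":[0,0,-0.08],"turn":[0,0,-0.1]},{"grip":-1,"offset":[0,0,-0.06],"turn":[0,0,-0.08]}]'

```text
time_s: 15.28
ee_pos: [0.5187, 0.0562, 0.073]
tool_rot: [0.525, 0.851, -0.001, -0.001]
force: [-5.8, -1.4, 6.6]
opening: 0.642
grasp_force: 35.0
```

>>> arm_command --series '[{"grip":-1,"offset":[0,0,0],"turn":[0,0,0]},{"grip":-1,"offset":[0,0,0],"turn":[0,0,0]},{"grip":-1,"offset":[0,0,0],"turn":[0,0,0]},{"grip":-1,"offset":[0,0,0],"turn":[0,0,0]}]'

```text
time_s: 15.62
ee_pos: [0.5187, 0.0563, 0.073]
tool_rot: [0.527, 0.85, -0.001, -0.001]
force: [-6.0, -1.6, 6.5]
opening: 0.645
grasp_force: 35.0
```

```bash
python3 - <<'E'
from h import *; from cell import r,imaging
pose(r.read_state())
c=imaging.capture("scene"); angles(c,(315,170,370,240),np.array([.5195,.0565]),.1293,.1523)
cv2.imwrite("pics/s8.png",cv2.resize(c["frame"][150:220,300:390],None,fx=8,fy=8,interpolation=cv2.INTER_CUBIC))
E
```

```text
t 15.62 p [0.5187 0.0563 0.073 ] yawy 0.46 z [-0.003  0.    -1.   ] F [-6.  -1.6  6.5] T [-0.24  0.96  0.09] op 0.645 g 35.0 q6 -0.36
yellow 21 [0.5383 0.0148] r 0.0457 ang -1.147 axis -0.564
```

View pics/s8.png

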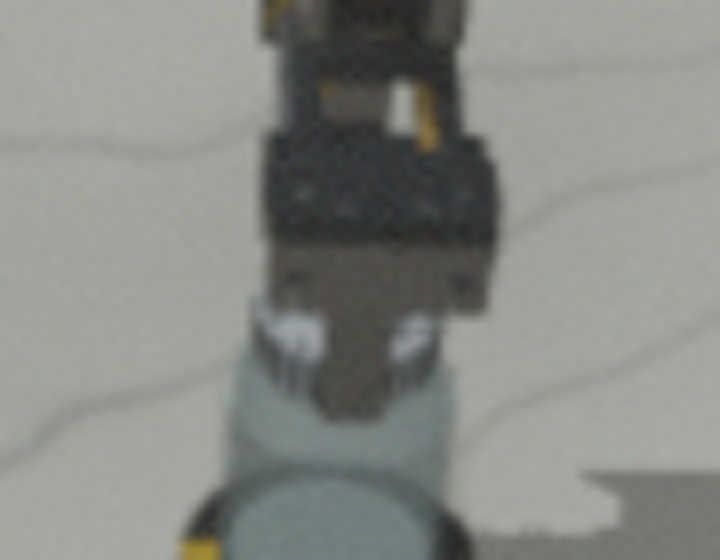

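The near finger (350,360) is gripping the rim exactly where the blue mark should be, and hides it. The wrist turned back 1.58 rad at a steady 35 N grip, well above the lid's 0.12 N·m friction. Handing in.

```bash
python3 -c "
from cell import order
print(order.job_done())"
```

```text
the job is handed in; nothing more can be done
None
```

I set the dial to zero, bottomed the lid out, backed it off about 1.58 rad, and handed the job in at about 16 s with the rim still gripped at 35 N. The final lid angle comes from the wrist's turn, because the finger hid the blue mark, and no verdict was shown.

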